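# Change over the cakes in the chill well and lock its sliding lid

### The job

Change over the bench chill well: turn its lid's wing knob to free the tongue, slide the lid fully open, take the chilled round cake out and stand it on the sheet pan with the other round one, and stand every square cake from the pan upright on the well's floor, set down rather than dropped in. Then slide the lid fully shut and turn the wing knob all the way back so that its hidden tongue is locked behind the frame lip again. Both round cakes must end up standing on the pan; do not knock over the jar or the cup.

Things in the scene. Friction and masses are not known exactly. Their poses are not given: they have to be found in the camera images.
- well_floor (a point): centre of the inner floor of the chill well, a fixed stainless box; floor 55 mm above the table. Open-topped cavity 200 mm (x) by 210 mm (y), 63 mm deep, walls 8 mm. The closed housing beyond its +y wall is level with the rim; 12 mm high lid tracks lie on the +x and -x rims. Axes: x away from the robot, y the way the lid opens, z up; turned up to 0.15 rad
- well_lip (a point): middle of the frame lip along the cavity's front (-x) rim, a strip 25 mm wide and 8 mm thick, its top 5 mm below the rim; it runs from y = -28 mm (of the well floor's centre) to the cavity's +y end and leaves a clear opening from x = -75 to +100 mm. When locked the lid's tongue stands behind its -y end. Axes as the well's
- lid (a joint): how far the flat aluminium lid has slid, m: 0 fully shut, 0.205 fully open (to +y of the well, over the housing). About 2 N of friction; stays where it is left. It cannot slide while the knob's tongue is behind the lip. Its top face is 71 mm above the well's floor; fully open it leaves the cavity clear from y = -105 to +95 mm
- lid_handle (a point): gripping bar of the lid's black handle: 80 mm long (along the well's x), 10 x 10 mm thick, on two posts at its ends, its top 38 mm above the lid's top face; the point is its middle, 10 mm below its top. It rides with the lid; with the lid shut it lies at x = +30, y = -70 mm of the well. Axes as the well's
- wing (a joint): angle of the lid's wing knob, rad: 0 = locked, the tongue under the lid points to the well's +y, behind the lip's end; grows clockwise seen from above to its stop at 1.65. From about 1.0 on the tongue is clear of the lip (free), pointing to the well's +x. Stays where it is left (0.06 N m friction). The lid shuts fully only with the tongue swung clear, and locks only when fully shut
- wing_grip (a point): middle of the wing knob's upright wing, a dark plate 44 mm long, 10 mm thick, 24 mm tall; the point is on the turning axis, 12 mm below its top, 20 mm above the lid's top face, at x = -84, y = -62 mm of the well with the lid shut. The wing lies along this point's y axis and turns with the knob; the tongue points to its +y
- pan_floor (a point): centre of the inner floor of the aluminium sheet pan, 3 mm above the table; fixed pan 250 mm (x) by 340 mm (y), rims 16 to 19 mm high. Axes: x away from the robot, y to the left, z up, turned up to 0.12 rad
- square0_c (a point): square enrobed chocolate cake: 44 x 44 mm block standing on a 50 x 50 x 3 mm gold board, 46 mm tall in all (plus a 5 mm curl of chocolate on top that nothing hits), about 90 g. Point: its centre, 23 mm above the board's underside; x and y axes square to its sides, z up. Starts standing on the pan; may be absent
- square1_c (a point): square enrobed chocolate cake: 44 x 44 mm block standing on a 50 x 50 x 3 mm gold board, 46 mm tall in all (plus a 5 mm curl of chocolate on top that nothing hits), about 90 g. Point: its centre, 23 mm above the board's underside; x and y axes square to its sides, z up. Starts standing on the pan; may be absent
- square2_c (a point): square enrobed chocolate cake: 44 x 44 mm block standing on a 50 x 50 x 3 mm gold board, 46 mm tall in all (plus a 5 mm curl of chocolate on top that nothing hits), about 90 g. Point: its centre, 23 mm above the board's underside; x and y axes square to its sides, z up. Starts standing on the pan; may be absent
- square3_c (a point): square enrobed chocolate cake: 44 x 44 mm block standing on a 50 x 50 x 3 mm gold board, 46 mm tall in all (plus a 5 mm curl of chocolate on top that nothing hits), about 90 g. Point: its centre, 23 mm above the board's underside; x and y axes square to its sides, z up. Starts standing on the pan; may be absent
- round0_c (a point): round enrobed chocolate cake, a 46 mm diameter cylinder on a 52 mm gold disc 3 mm thick, 46 mm tall in all, about 90 g. Point: its centre, 23 mm above its underside; z up. Starts chilled, standing in the well under the shut lid; belongs on the pan
- round1_c (a point): round enrobed chocolate cake, a 46 mm diameter cylinder on a 52 mm gold disc 3 mm thick, 46 mm tall in all, about 90 g. Point: its centre, 23 mm above its underside; z up. Already on the pan, where it stays
- jar: amber glass jar with a white lid, 64 mm diameter, 100 mm tall, bystander; origin under its centre
- cup: white plastic cup, 70 mm across the rim, 80 mm tall, bystander beyond the pan and well; origin under its centre
Mind the look-alikes: they are no part of the job. Leave any orange or red look-alike of the part that bears square0_c alone.

How it is judged:
By the outcome, as a careful person would: the job done as asked, in the order asked, and still so for the second after the job is handed in, with the robot touching nothing.
Of square0, square1, square2, square3 only 2 to 4 are there at a start; the rules pass over those that are not, and their reading is None.
At some moment in a run one of square0, square1, square2, square3 may be knocked a few centimetres aside while the robot is not near it.
It also fails if it takes over 210 s, if anything falls off the work surface, if the arm or the gripper's body presses on something with over 40 N, if the wrist force passes 120 N, or if a joint passes its speed limit or range.

### The arm

A 7-joint arm with a two-finger parallel gripper is mounted at the origin on the work surface. World frame = base frame: x ahead of the robot, y to its left, z up, the work surface at z = 0. Lengths are in m, angles in rad, forces in N, time in s.
With the tool pointing down it reaches from about 0.35 to 0.9 m from the base axis. Payload 8.1 kg.
Tool frame: the origin (TCP) lies midway between the tips of the shut fingers; the grasp point (between the pads) lies arm.tcp_to_grasp behind it (arm.tcp_to_grasp is the distance from the TCP to the grasp point, in m); z points along the fingers, y is the line along which they close (so a half turn about z gives the same grasp; the last joint's range is limited). The gripper opens to 92 mm and grips with 3 to 60 N. Pads are 19 mm wide; open, the fingers measure 130 mm over their backs; the gripper's body (75 mm by 190 mm) begins 47 mm behind the grasp point.
Start: joints at [-1.419, 0.434, 0.025, 1.573, -0.012, 1.134, -0.075], TCP at [0.158, 0.605, 0.227] pointing down, gripper open.
Joint ranges: [-2.62, 2.62], [-0.44, 2.09], [-1.27, 1.32], [0.08, 2.57], [-1.32, 4.46], [0.12, 2], [-2.74, 2.74]. Speed limits (rad/s): [2.22, 2.22, 3.01, 3.01, 3.14, 3.14, 3.14].

### API

Orientations are given as a rotation vector (axis times angle).
In Python, from cell import observe, get_image, arm gives the robot as it stands. The module is installed in compiled form; this text tells all that it offers.
- The arm moves only by the tool drive_tool, never from a script. Its argument "steps" is a list of rows, each a list of 5 numbers: the closure, from 0 (fully open) to 1 (shut), then the shift along the world's x, y, z in mm, then the turn about the world's z in rad. In form: [[hand, x, y, z, roll], ...]. A call has 1 to 20 rows; each row shifts and turns the commanded pose from where the row before left it; what a row does not reach is not made up. A row lasts 1/12 s, in which the tool goes at most 41.7 mm and 7.16 degrees, less where a joint would pass 70% of its speed; a pose out of reach is approached as far as the arm can. A call with a gripper value outside its range is refused whole. The fingers move at their own pace and stop on an object; "grip_force" is the grip in N (left out, the last holds). Time passes only in rows, so rows that do not move let the fingers close. It gives the time, the measured TCP pose, the force, the opening and the grip force at its end, in the units of the state.
- observe(): the state, without advancing time (a new reading comes with each control period).
- get_image(name): name is "scene" or "side" or "wrist"; returns a dict with "image" (400x640x3 uint8, red, green, blue), "vfov" (degrees; the focal length in pixels is half the picture's height over the tangent of half this angle, whatever the lens; pixels are square), "cx", "cy" (the principal point, pixels), "xyz" and "attitude" of the camera in the world. Camera axes: x right, y down, z forward; pixel columns grow to the right and rows downward; lengths in m; the calibration is good to about 2 mm. A picture is of the moment at which its call begins. There is no depth.
- arm.sign_off(): hands the job in; it is judged then, once.
The state is a dict: "clock": time; "joints": joint angles; "dq": joint speeds; "joint_efforts": joint torques, N m; "position": TCP position; "ee_rot": TCP orientation; "force": force on the tool from outside, world axes, zero at the start; "ft_torque": the same for the moment, N m; "width": opening from 0.0 (shut) to 1.0 (fully open); "gripper_force": force on a finger pad.
Only numpy, scipy, OpenCV 4.12 (cv2) and the standard library are available. Lean on these libraries where they do the work, as an engineer would, in place of code of your own. Each camera call takes 0.05 s, during which the arm holds its last target. There are 200 camera calls.

## Working session

There is one attempt and no reset: what is moved stays moved. The work goes in short steps, Python scripts to look and compute and a tool call to move; the robot and the scene stay as the last step left them, time stands still between calls to the robot, and variables do not carry over. Pictures are saved under pics/ and viewed, at most 14 in all, crops included, and the job is handed in when it is done.

Besides the shell and the picture viewer there is one more tool, called after "Call:" by a JSON object that holds its "api" and its "payload", one argument or row to a line. drive_tool: Moves the arm, as the interface text tells. Its arguments: {"type":"object","properties":{"steps":{"type":"array"},"grip_force":{"type":"number"}},"required":["steps"]}

```bash
mkdir -p pics; cat > h.py <<'E'
from cell import observe,get_image,arm
import numpy as np,cv2,json,pickle
from scipy.spatial.transform import Rotation as R
def snap(n,f):
    d=get_image(n); cv2.imwrite(f'pics/{f}.png',d['image'][:,:,::-1]); pickle.dump(d,open(f'pics/{f}.pkl','wb')); return d
def load(f): return pickle.load(open(f'pics/{f}.pkl','rb'))
def rot(d):
    a=np.array(d['attitude']); return a if a.shape==(3,3) else (R.from_rotvec(a).as_matrix() if a.size==3 else R.from_quat(a).as_matrix())
def p2w(d,u,v,z):
    f=200/np.tan(np.radians(d['vfov'])/2)
    r=rot(d)@np.array([(u-d['cx'])/f,(v-d['cy'])/f,1]); c=np.array(d['xyz']); return c+r*(z-c[2])/r[2]
def w2p(d,p):
    f=200/np.tan(np.radians(d['vfov'])/2)
    q=rot(d).T@(np.array(p)-d['xyz']); return q[0]/q[2]*f+d['cx'],q[1]/q[2]*f+d['cy']
E
python3 - <<'E'
from h import *
for n in('scene','side','wrist'):
    d=snap(n,n+'0'); print(n,d['vfov'],d['cx'],d['cy'],d['xyz'],d['attitude'])
print(observe(),arm.tcp_to_grasp)
a=np.vstack([cv2.resize(cv2.imread(f'pics/{n}0.png'),(480,300)) for n in('side','wrist')]);cv2.imwrite('pics/sw.png',a)
E
```

```text
scene 55.35456579110478 322.53057502513184 193.24150442940703 [1.14869531 0.56321539 0.85735693] [-0.97025122 -2.36180011  1.147645  ]
side 46.22595739379045 316.99142726380416 196.2594883772362 [ 0.12381419 -0.82068001  0.94164447] [-2.27973342  0.60980155 -0.23921429]
wrist 59.81459268982779 323.70078528710167 202.6501746636352 [0.0903151 0.6224427 0.3846321] [2.3129354  1.78795692 0.23571401]
{'clock': 0.15, 'joints': array([-1.41861801,  0.43506463,  0.02500118,  1.57388498, -0.01161396,
        1.13400415, -0.0751128 ]), 'dq': array([-0.00035945, -0.00203146,  0.0009192 , -0.00181414, -0.00020874,
       -0.00067696,  0.0007658 ]), 'joint_efforts': array([ 1.91801082e-03, -6.68266940e+01,  9.85809043e-01, -3.14694464e+01,
       -6.05487172e-02,  3.94083734e-02,  8.63310106e-05]), 'position': array([0.15747745, 0.60443174, 0.22612571]), 'ee_rot': array([-3.99291834e-01, -3.11606885e+00,  1.90846394e-03]), 'force': array([-0.58668529, -0.20746248, -0.06063412]), 'ft_torque': array([ 0.02409412, -0.04466937, -0.00620911]), 'gripper_force': 0.0, 'width': 0.9987899062467375} 0.0188
```

View pics/scene0.png

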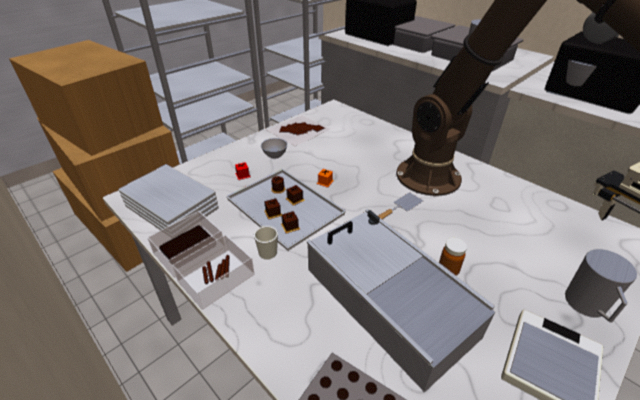

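View pics/sw.png

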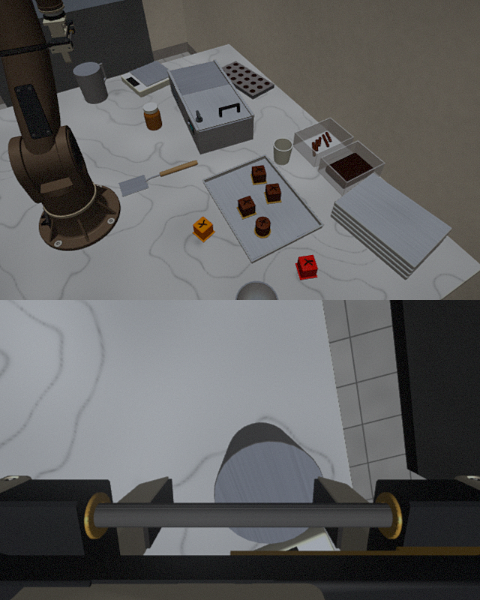

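The scene view shows the pan (~285,205) with three square cakes and one round, the well (~400,290), the jar (453,255) and the cup (265,242). Orange and red decoys sit outside the pan. Next I'll enlarge the crops.

```bash
python3 - <<'E'
import cv2
a=cv2.imread('pics/side0.png');cv2.imwrite('pics/c1.png',cv2.resize(a[70:350,215:440],None,fx=2.13,fy=2.13,interpolation=3)[:, :])
a=cv2.imread('pics/scene0.png');cv2.imwrite('pics/c2.png',cv2.resize(a[165:390,220:500],None,fx=2.66,fy=2.66,interpolation=3))
E
```

```text
(no output)
```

View pics/c1.png

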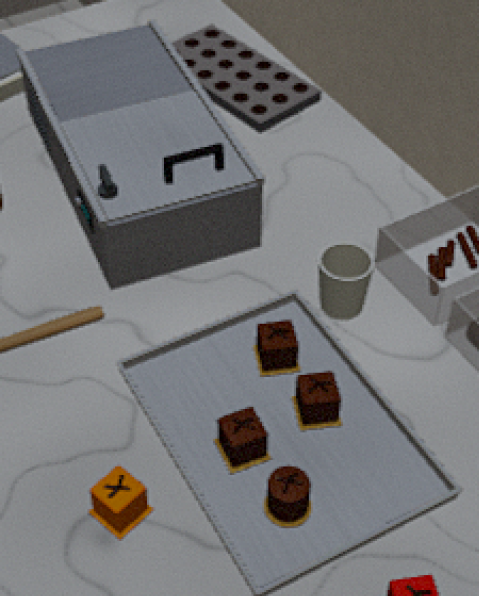

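View pics/c2.png

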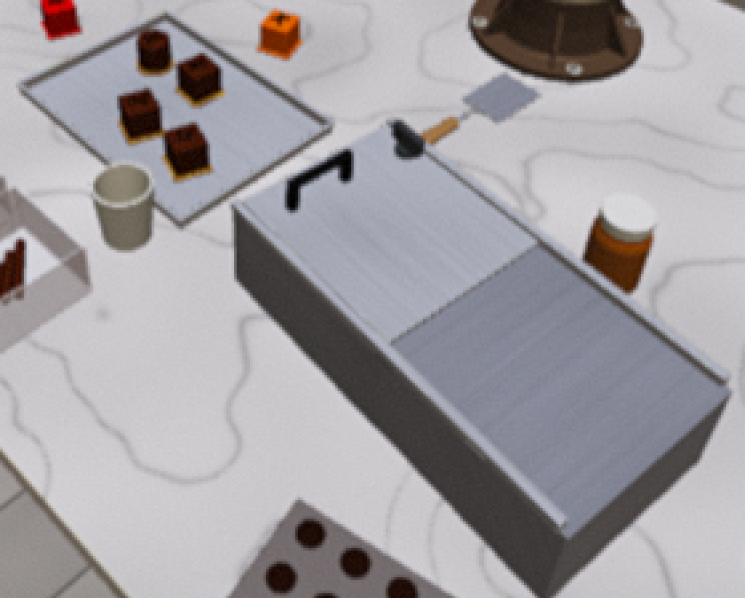

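Both crops show three square cakes, one round cake on the pan, the closed lid's handle and the wing along y. I'll triangulate these from the two views.

```bash
python3 - <<'E'
from h import *
a=load('side0');b=load('scene0')
c1=lambda x,y:(215+x/2.13,70+y/2.13)
c2=lambda x,y:(220+x/2.66,165+y/2.66)
pts={'A':((277,333),(187,138),.049),'B':((318,384),(140,101),.049),'C':((242,424),(199,68),.049),'Rd':((290,479),(154,39),.049),
'bar -x end top':((168,157),(347,155),.164),'bar +x end':((220,148),(291,184),.164),'wing top':((103,168),(402,127),.158),'knobbase':((107,190),(410,148),.13),
'panNL':((262,592),(167,15),.02),'pan-x-y':((122,362),(332,125),.02),'pan+x-y?':((295,296),(182,224),.02),'pan4':((458,491),(22,88),.02),
'well -x-y':((105,224),(390,122),.13),'well +x-y':((262,181),(235,207),.13),'lid seam -x':((65,124),(537,243),.126),'lidseam +x':((190,92),(392,342),.126),
'house far -x':((22,50),(727,380),.13),'house far +x':((152,24),(562,522),.13),'jar':((0,0),(628,213),.1),'cup':((347,260),(123,180),.08)}
for k,(p,q,z) in pts.items():
    print(k,p2w(a,*c1(*p),z)[:2].round(4),p2w(b,*c2(*q),z)[:2].round(4))
E
```

```text
A [ 0.5715 -0.1567] [ 0.5744 -0.1511]
B [ 0.5704 -0.2463] [ 0.5706 -0.2449]
C [ 0.4668 -0.2511] [ 0.4728 -0.244 ]
Rd [ 0.4741 -0.3376] [ 0.4736 -0.3348]
bar -x end top [0.5531 0.0778] [0.5578 0.0829]
bar +x end [0.6185 0.0606] [0.6281 0.0725]
wing top [0.4759 0.1065] [0.4789 0.0903]
knobbase [0.4741 0.0967] [0.4725 0.0991]
panNL [ 0.3905 -0.4189] [ 0.398  -0.3996]
pan-x-y [ 0.3999 -0.0807] [ 0.4069 -0.0674]
pan+x-y? [ 0.6396 -0.0929] [ 0.6539 -0.0704]
pan4 [ 0.6327 -0.4248] [ 0.6437 -0.4033]
well -x-y [0.4446 0.0395] [0.455  0.0567]
well +x-y [0.6522 0.0125] [0.666  0.0322]
lid seam -x [0.486  0.2584] [0.4878 0.2696]
lidseam +x [0.6703 0.238 ] [0.6779 0.246 ]
house far -x [0.5031 0.4581] [0.5088 0.4715]
house far +x [0.7047 0.4242] [0.716  0.4419]
jar [0.5428 0.6683] [0.3613 0.302 ]
cup [ 0.6953 -0.1207] [ 0.6923 -0.1204]
```

Call:
{"api": "drive_tool", "payload": {
  "steps": [
    [0,0,0,20,0],
    [0,0,0,20,0],
    [0,20,-30,2,-0.08],
    [0,20,-30,2,-0.08],
    [0,20,-30,2,-0.08],
    [0,20,-30,2,-0.08],
    [0,20,-30,2,-0.08],
    [0,20,-30,2,-0.08],
    [0,20,-30,2,-0.08],
    [0,20,-30,2,-0.08],
    [0,20,-30,2,-0.08],
    [0,20,-30,2,-0.08],
    [0,20,-30,2,-0.08],
    [0,20,-30,2,-0.08],
    [0,20,-30,2,-0.08],
    [0,20,-30,2,-0.08],
    [0,20,-30,2,-0.08],
    [0,20,-30,2,-0.08],
    [0,20,-30,2,-0.08],
    [0,0,0,0,-0.09]
  ]
}}

```text
clock: 1.82
position: [0.5006, 0.0875, 0.3015]
ee_rot: [2.375, 2.05, 0.001]
force: [0.2, -0.7, 1.2]
width: 0.999
gripper_force: 0.0
```

```bash
python3 - <<'E'
from h import *
d=snap('wrist','w1');o=observe();print(o['joints'].round(2),o['position'],o['ee_rot'],d['xyz'],d['attitude'])
for n in('side','scene'):
    snap(n,n+'1')
E
```

```text
[-0.78  0.19  0.59  1.78 -0.11  1.21 -0.3 ] [0.49914782 0.09071276 0.30098904] [2.38220465e+00 2.04529208e+00 7.69166379e-05] [0.51067455 0.15721598 0.45996236] [ 2.86947714 -0.21134972 -0.02294796]
```

View pics/w1.png

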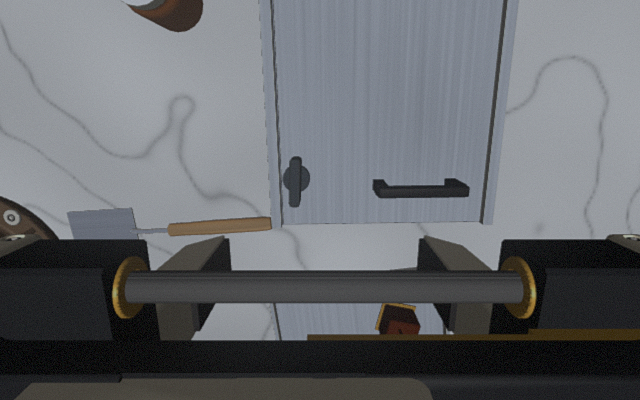

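The wrist view shows the wing from (295,158) to (295,206), the bar from (374,192) to (468,193), the front corners at (272,227) and (492,223), and the jar at (160,10).

```bash
python3 - <<'E'
from h import *
d=load('w1')
for n,u,v,z in[('wing a',296,158,.158),('wing b',294,206,.158),('base',296,181,.128),('bar-',374,193,.164),('bar+',468,194,.164),('trk- bot',273,227,.13),('trk- top',261,0,.13),('trk+ bot',493,223,.13),('trk+ top',519,0,.13)]:
    print(n,p2w(d,u,v,z).round(4))
o=observe();m=R.from_rotvec(o['ee_rot']).as_matrix();print(m.round(3))
E
```

```text
wing a [0.4818 0.1194 0.158 ]
wing b [0.4728 0.0769 0.158 ]
base [0.4752 0.0936 0.128 ]
bar- [0.5449 0.0799 0.164 ]
bar+ [0.6264 0.0669 0.164 ]
trk- bot [0.4448 0.051  0.13  ]
trk- top [0.4722 0.2526 0.13  ]
trk+ bot [0.6633 0.0228 0.13  ]
trk+ top [0.6892 0.2208 0.13  ]
[[ 0.133  0.991 -0.001]
 [ 0.991 -0.133 -0.   ]
 [-0.    -0.001 -1.   ]]
```

Call:
{"api": "drive_tool", "payload": {
  "steps": [
    [0.5,-11,3,-20,0],
    [0.5,-11,4,-20,0],
    [0.5,0,0,-20,0],
    [0.5,0,0,-20,0],
    [0.5,0,0,-20,0],
    [0.5,0,0,-20,0],
    [0.5,0,0,-16,0],
    [0.5,0,0,-10,0],
    [0.5,0,0,-10,0],
    [0.5,0,0,-10,0],
    [0.5,0,0,0,0],
    [0.5,0,0,0,0]
  ]
}}

```text
clock: 2.97
position: [0.4754, 0.102, 0.1347]
ee_rot: [-2.364, -2.068, 0.001]
force: [0.3, 0.7, 0.4]
width: 0.502
gripper_force: 0.0
```

```bash
python3 - <<'E'
from h import *
d=snap('wrist','w2');o=observe();print(o['joints'].round(2),o['position'],o['ee_rot'],o['force'],o['width'])
E
```

```text
[-0.73  0.34  0.53  2.05 -0.23  0.81 -0.2 ] [0.47583273 0.10194709 0.13510579] [2.36475449e+00 2.06799102e+00 6.45113533e-04] [ 0.58342006 -0.95056201  0.36844873] 0.4947216592300147
```

View pics/w2.png

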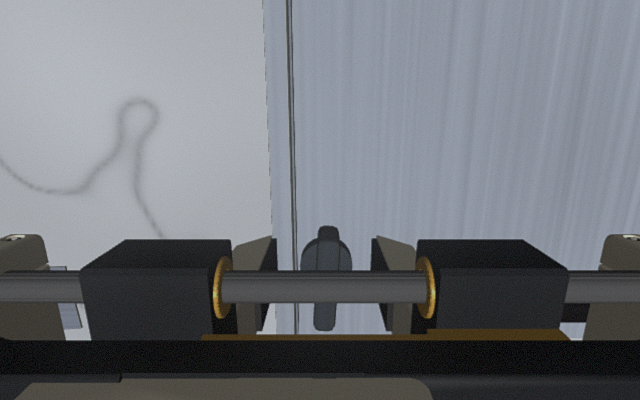

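The wing is centred between the pads (u≈326). I'll shift y by -4 mm, close and turn it clockwise.

Call:
{"api": "drive_tool", "payload": {
  "steps": [
    [0.5,1,-4,0,0],
    [1,0,0,0,0],
    [1,0,0,0,0],
    [1,0,0,0,0],
    [1,0,0,0,0],
    [1,0,0,0,-0.1],
    [1,0,0,0,-0.1],
    [1,0,0,0,-0.1],
    [1,0,0,0,-0.1],
    [1,0,0,0,-0.1],
    [1,0,0,0,-0.1],
    [1,0,0,0,-0.1],
    [1,0,0,0,-0.1],
    [1,0,0,0,-0.1],
    [1,0,0,0,-0.1],
    [1,0,0,0,-0.1],
    [1,0,0,0,-0.1],
    [1,0,0,0,-0.1],
    [1,0,0,0,-0.1],
    [1,0,0,0,-0.1]
  ],
  "grip_force": 20
}}

```text
clock: 4.68
position: [0.4775, 0.0974, 0.1353]
ee_rot: [3.14, -0.107, 0.003]
force: [0.9, -2.1, 2.6]
width: 0.109
gripper_force: 21.9
```

Call:
{"api": "drive_tool", "payload": {
  "steps": [
    [1,0,0,0,-0.1],
    [1,0,0,0,-0.02],
    [1,0,0,0,0],
    [1,0,0,0,0]
  ]
}}

```text
clock: 5.02
position: [0.4775, 0.0976, 0.1353]
ee_rot: [3.128, -0.287, 0.003]
force: [0.9, -1.2, 4.9]
width: 0.115
gripper_force: 22.5
```

```bash
python3 - <<'E'
from h import *
o=observe();print(o['joints'].round(2),o['position'],o['ee_rot'],o['force'],o['ft_torque'],o['width']);m=R.from_rotvec(o['ee_rot']).as_matrix();print(np.arctan2(m[1,1],m[0,1]))
E
```

```text
[-1.03  0.45  0.98  2.07 -0.49  0.87 -1.52] [0.47746835 0.0976218  0.13528463] [ 3.12832865e+00 -2.86535111e-01  2.72641376e-03] [ 0.94813157 -1.17729929  4.86508408] [-0.40547307 -0.0213919   0.01468055] 0.11450566548297186
-1.7534739665213417
```

Call:
{"api": "drive_tool", "payload": {
  "steps": [
    [0.5,0,0,0,0],
    [0.5,0,0,0,0],
    [0.5,0,0,15,0],
    [0.5,0,0,20,0],
    [0.5,0,0,25,0],
    [0.5,27,-6,0,0.05],
    [0.5,27,-6,0,0],
    [0.5,27,-6,0,0],
    [0.5,27,-6,0,0],
    [0.5,0,0,0,0],
    [0.5,0,0,-15,0],
    [0.5,0,0,-20,0],
    [0.5,0,0,-17,0],
    [0.5,0,0,0,0],
    [1,0,0,0,0],
    [1,0,0,0,0],
    [1,0,0,0,0],
    [1,0,0,0,0],
    [1,0,0,0,0]
  ]
}}

```text
clock: 6.6
position: [0.585, 0.074, 0.1435]
ee_rot: [-3.134, 0.209, -0.002]
force: [0.1, -0.2, 0.4]
width: 0.191
gripper_force: 0.0
```

Call:
{"api": "drive_tool", "payload": {
  "steps": [
    [1,1,8,0,0],
    [1,2,15,0,0],
    [1,2,15,0,0],
    [1,2,15,0,0],
    [1,2,15,0,0],
    [1,2,15,0,0],
    [1,2,15,0,0],
    [1,2,15,0,0],
    [1,2,15,0,0],
    [1,2,15,0,0],
    [1,2,15,0,0],
    [1,2,15,0,0],
    [1,2,15,0,0],
    [1,2,10,0,0],
    [1,1,5,0,0],
    [1,0,0,0,0],
    [1,0,0,0,0]
  ]
}}

```text
clock: 8.02
position: [0.612, 0.2773, 0.1435]
ee_rot: [3.134, -0.208, -0.001]
force: [-6.4, -4.4, 9.4]
width: 0.104
gripper_force: 20.0
```

```bash
python3 - <<'E'
from h import *
o=observe();print(o['joints'].round(2),o['position'],o['force'],o['ft_torque'],o['width'])
snap('scene','s2')
E
```

```text
[-1.02  0.72  0.88  1.59 -0.6   1.12 -1.7 ] [0.61201676 0.27732345 0.14349954] [-6.35355034 -4.44797533  9.36841599] [-0.91139007  1.17297621 -0.03343096] 0.10353983119898129
```

View pics/s2.png

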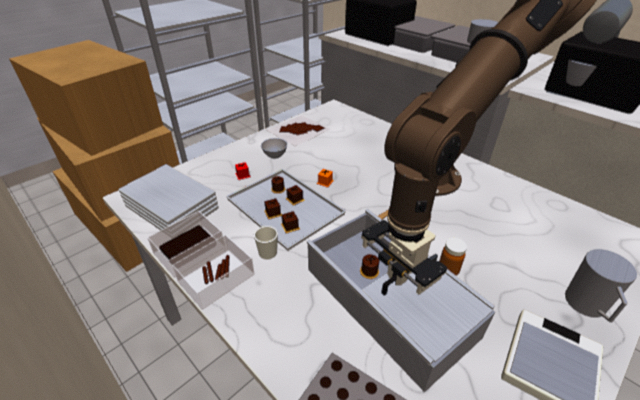

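Call:
{"api": "drive_tool", "payload": {
  "steps": [
    [1,1,4,0,0],
    [1,0,3,0,0],
    [1,0,0,0,0],
    [1,0,0,0,0]
  ]
}}

```text
clock: 8.4
position: [0.6121, 0.2774, 0.1434]
ee_rot: [3.126, -0.217, -0.006]
force: [-12.1, -20.3, 15.4]
width: 0.106
gripper_force: 20.0
```

Call:
{"api": "drive_tool", "payload": {
  "steps": [
    [0.4,0,0,0,0],
    [0.4,0,0,0,0],
    [0.4,0,0,0,0],
    [0.4,0,0,15,0],
    [0.4,0,0,30,0],
    [0.4,0,0,30,0],
    [0.4,-16,-20,20,0],
    [0.4,-16,-20,20,0],
    [0.4,-16,-20,20,0],
    [0.4,-16,-20,20,0],
    [0.4,-16,-20,0,0],
    [0.4,-16,-20,0,0],
    [0.4,-16,-20,0,0],
    [0.4,0,0,0,0],
    [0.4,0,0,0,0]
  ]
}}

```text
clock: 9.65
position: [0.5011, 0.1445, 0.2983]
ee_rot: [-3.132, 0.209, -0.0]
force: [0.6, 1.0, 0.3]
width: 0.601
gripper_force: 0.0
```

```bash
python3 - <<'E'
from h import *
d=snap('wrist','w3');o=observe();print(o['joints'].round(2),o['position'],o['force'],o['width'],d['xyz'])
E
```

```text
[-1.21  0.31  1.1   1.77 -0.3   1.24 -1.73] [0.50161304 0.14547774 0.29813871] [-0.38303205  0.8823676  -0.62900507] 0.595349279276732 [0.57056325 0.13510744 0.45690032]
```

View pics/w3.png

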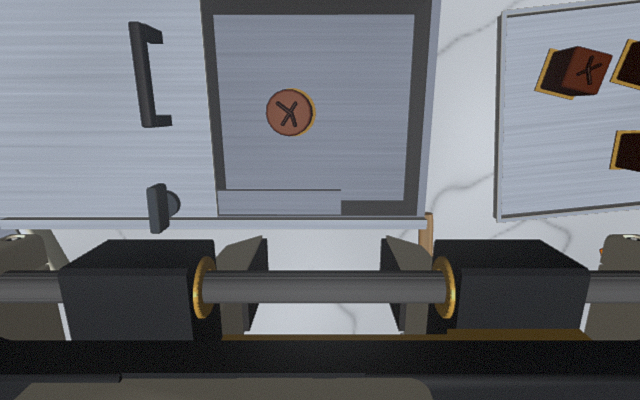

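The wrist view shows the lid open, the round cake's top at (289,112), floor corners at (215,15) and (414,14), and one pan cake at about (590,70). I'll compute their positions.

```bash
python3 - <<'E'
from h import *
d=load('w3')
y=np.array([.1326,.9912]);x=np.array([.9912,-.1326])
for n,u,v,z in[('round',289,112,.101),('fl +x+y',214,15,.055),('fl +x-y',414,14,.055),('fl -x-y',404,213,.055),('lipend',341,190,.113),('sqA',592,71,.049),('pan corner -x+y',499,218,.02),('pan corner +x+y',502,14,.02)]:
    p=p2w(d,u,v,z)[:2];q=p-[.568,.148];print(n,p.round(4),(q@x).round(4),(q@y).round(4))
a,b=load('side1'),load('scene1')
E
```

```text
round [0.5726 0.1706] 0.0015 0.023
fl +x+y [0.6802 0.2374] 0.0994 0.1035
fl +x-y [0.6533 0.0302] 0.1001 -0.1055
fl -x-y [0.438  0.0564] -0.1167 -0.108
lipend [0.4899 0.1292] -0.0749 -0.0289
sqA [ 0.5717 -0.1616] 0.0448 -0.3064
pan corner -x+y [ 0.4032 -0.0737] -0.134 -0.2416
pan corner +x+y [ 0.6472 -0.0778] 0.1084 -0.2133
```

Call:
{"api": "drive_tool", "payload": {
  "steps": [
    [0.25,18,6,-15,0],
    [0.25,18,6,-20,0],
    [0.25,18,6,-20,0],
    [0.25,17,7,-20,0],
    [0.25,0,0,-20,0],
    [0.25,0,0,-20,0],
    [0.25,0,0,-20,0],
    [0.25,0,0,-20,0],
    [0.25,0,0,0,0],
    [0.25,0,0,0,0]
  ]
}}

```text
clock: 10.53
position: [0.5724, 0.1699, 0.1417]
ee_rot: [3.133, -0.207, -0.003]
force: [0.6, 0.8, 0.1]
width: 0.751
gripper_force: 0.0
```

```bash
python3 - <<'E'
from h import *
o=observe();print(o['joints'].round(2),o['position'],o['force'],o['width']);d=snap('wrist','w4')
E
```

```text
[-0.97  0.61  0.91  1.79 -0.56  1.02 -1.55] [0.57242462 0.16988326 0.14169931] [0.61256859 0.76239421 0.05802135] 0.7505592913451283
```

View pics/w4.png

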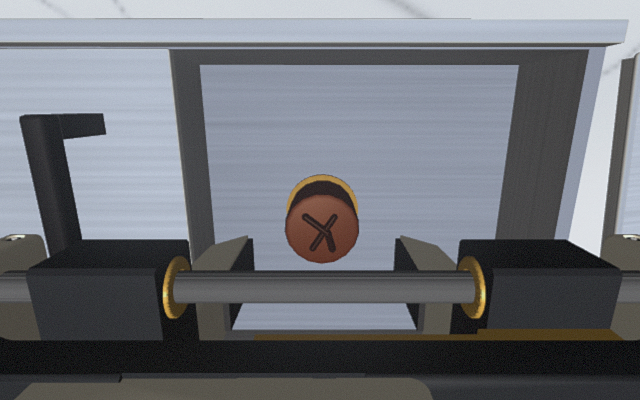

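The cake is centred between the fingers (u≈322), so I'll descend and grip.

Call:
{"api": "drive_tool", "payload": {
  "steps": [
    [0.25,0,0,-18,0],
    [0.25,0,0,-18,0],
    [0.25,0,0,-18,0],
    [0.25,0,0,-10,0],
    [0.25,0,0,-5,0],
    [0.25,0,0,0,0],
    [1,0,0,0,0],
    [1,0,0,0,0],
    [1,0,0,0,0],
    [1,0,0,0,0],
    [1,0,0,0,0],
    [1,0,0,0,0],
    [1,0,0,0,0],
    [1,0,0,0,0],
    [1,0,0,0,0]
  ],
  "grip_force": 12
}}

```text
clock: 11.83
position: [0.573, 0.1691, 0.0744]
ee_rot: [-3.134, 0.209, -0.001]
force: [-0.3, 1.5, 6.4]
width: 0.501
gripper_force: 12.0
```

Call:
{"api": "drive_tool", "payload": {
  "steps": [
    [1,0,0,10,0],
    [1,0,0,20,0],
    [1,0,0,25,0],
    [1,0,0,25,0],
    [1,0,0,25,0],
    [1,0,0,25,0],
    [1,0,0,15,0],
    [1,0,0,0,0]
  ]
}}

```text
clock: 12.5
position: [0.5742, 0.1684, 0.2226]
ee_rot: [-3.133, 0.21, -0.007]
force: [0.2, 0.1, -1.1]
width: 0.496
gripper_force: 12.0
```

Call:
{"api": "drive_tool", "payload": {
  "steps": [
    [1,-9,-20,0,0],
    [1,-9.5,-26,0,0],
    [1,-9.5,-26,0,0],
    [1,-9.5,-26,0,0],
    [1,-9.5,-26,0,0],
    [1,-9.5,-26,0,0],
    [1,-9.5,-26,0,0],
    [1,-9.5,-26,0,0],
    [1,-9.5,-26,0,0],
    [1,-9.5,-26,0,0],
    [1,-9.5,-26,0,0],
    [1,-9.5,-26,0,0],
    [1,0,0,0,0],
    [1,0,0,0,0]
  ]
}}

```text
clock: 13.67
position: [0.4579, -0.1386, 0.2186]
ee_rot: [-3.134, 0.215, 0.001]
force: [0.3, 1.3, -0.5]
width: 0.496
gripper_force: 12.0
```

Call:
{"api": "drive_tool", "payload": {
  "steps": [
    [1,0,0,-20,0],
    [1,0,0,-30,0],
    [1,0,0,-30,0],
    [1,0,0,-30,0],
    [1,0,0,-30,0],
    [1,0,0,-20,0],
    [1,0,0,-15,0],
    [1,0,0,-10,0],
    [1,0,0,0,0],
    [1,0,0,0,0]
  ]
}}

```text
clock: 14.5
position: [0.459, -0.1368, 0.0337]
ee_rot: [-3.135, 0.208, 0.001]
force: [-0.2, -0.2, -0.0]
width: 0.5
gripper_force: 12.0
```

```bash
python3 - <<'E'
from h import *
o=observe();print(o['joints'].round(2),o['position'],o['force'],o['width']);a=snap('side','side5')
a=cv2.imread('pics/side5.png');cv2.imwrite('pics/c5.png',cv2.resize(a[130:350,215:440],None,fx=2.6,fy=2.6,interpolation=3))
E
```

```text
[-0.37  0.58  0.76  2.16 -0.67  0.65 -0.83] [ 0.45904752 -0.13676598  0.03366712] [-0.19728745 -0.17838025 -0.04441012] 0.5004294704190454
```

View pics/c5.png

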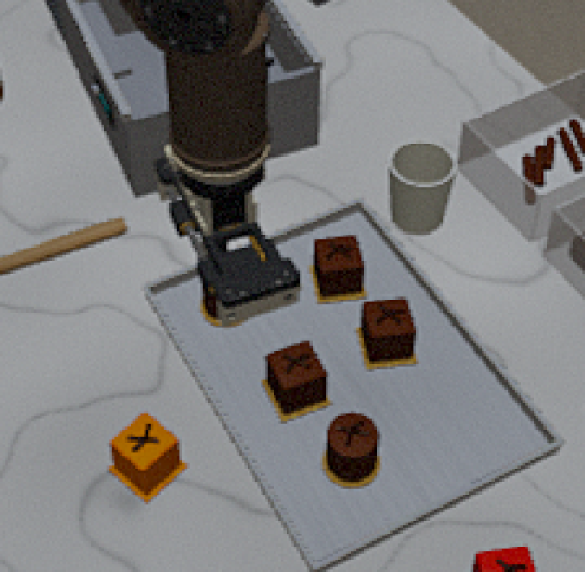

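The side crop shows the round cake held inside the pan's near corner, clear of the other cakes. I'll lower it, release, and go up to view the squares.

Call:
{"api": "drive_tool", "payload": {
  "steps": [
    [1,0,0,-5,0],
    [1,0,0,-4,0],
    [1,0,0,-2,0],
    [1,0,0,0,0],
    [1,0,0,0,0],
    [0.3,0,0,0,0],
    [0.3,0,0,0,0],
    [0.3,0,0,0,0],
    [0.3,0,0,10,0],
    [0.3,0,0,20,0],
    [0.3,0,0,30,0],
    [0.3,0,0,30,0],
    [0.3,0,0,30,0],
    [0.3,0,0,30,0],
    [0.3,0,-15,30,0],
    [0.3,0,-20,30,0],
    [0.3,0,-20,30,0],
    [0.3,0,-20,20,0],
    [0.3,0,0,0,0],
    [0.3,0,0,0,0]
  ]
}}

```text
clock: 16.22
position: [0.4589, -0.2136, 0.2841]
ee_rot: [3.134, -0.214, 0.004]
force: [-0.9, 0.5, -1.2]
width: 0.698
gripper_force: 0.0
```

```bash
python3 - <<'E'
from h import *
o=observe();print(o['joints'].round(2),o['position'],o['force'],o['width']);a=snap('wrist','w6')
E
```

```text
[-0.53  0.29  1.11  1.83 -0.28  1.19 -1.04] [ 0.4588842  -0.21363167  0.28409931] [-0.85316237  0.50922743 -1.1666766 ] 0.6975928740421984
```

View pics/w6.png

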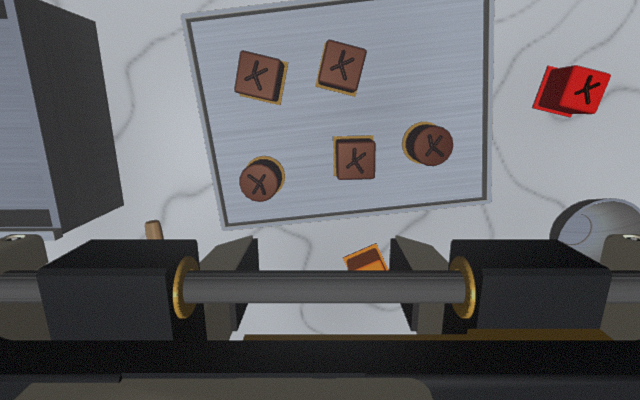

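The wrist view shows both rounds upright, at (260,180) and (433,145). The squares are A (259,76), B (343,67) and C (355,158).

```bash
python3 - <<'E'
from h import *
d=load('w6')
for n,c in dict(A=[(240,51),(284,57),(278,100),(236,94)],B=[(326,40),(366,47),(357,92),(319,86)],C=[(334,139),(374,138),(376,178),(336,180)]).items():
    P=np.array([p2w(d,*q,.049)[:2] for q in c])
    a=[np.degrees(np.arctan2(*(P[j]-P[i])[::-1])) for i,j in((0,1),(3,2),(0,3),(1,2))]
    print(n,P.mean(0).round(4),np.round(a,1),np.linalg.norm(P[1]-P[0]).round(4))
for q in((262,181),(434,145)):print(p2w(d,*q,.049)[:2].round(4))
E
```

```text
A [ 0.5723 -0.1594] [-105.1 -105.6  163.   162. ] 0.0464
B [ 0.5695 -0.2479] [-106.9 -106.3  162.9  161.7] 0.0424
C [ 0.4699 -0.2505] [-96.4 -94.9 175.5 177.2] 0.0447
[ 0.4593 -0.1414]
[ 0.4736 -0.3401]
```

Call:
{"api": "drive_tool", "payload": {
  "steps": [
    [0.3,10,4,0,0.118],
    [0.3,10,4,0,0.118],
    [0.3,10,4,0,0.118],
    [0.3,10,5,-10,0.118],
    [0.3,10,5,-10,0.118],
    [0.3,10,5,-10,0.118],
    [0.3,10,5,-15,0.118],
    [0.3,10,5,-15,0.118],
    [0.3,10,5,-15,0.118],
    [0.3,10,5,-15,0.118],
    [0.3,10,5,-15,0.118],
    [0.3,3,2,-15,0.122],
    [0.3,0,0,0,0],
    [0.3,0,0,0,0]
  ]
}}

```text
clock: 17.43
position: [0.5707, -0.1571, 0.1614]
ee_rot: [-2.514, -1.879, 0.004]
force: [0.6, -0.4, 0.4]
width: 0.704
gripper_force: 0.0
```

```bash
cat >> h.py <<'E'
def st():
    o=observe();m=R.from_rotvec(o['ee_rot']).as_matrix();print('pos',o['position'].round(4),'close',np.arctan2(m[1,1],m[0,1]).round(3),'F',o['force'].round(1),'w',o['width'].round(3),'q',o['joints'].round(2),'t',o['clock'])
def blobs(n,z=.03):
    d=get_image(n) if n in('side','scene','wrist') else load(n)
    im=d['image'].astype(int);r,g,b=im[...,0],im[...,1],im[...,2]
    m=((r>g*1.3)&(r<140)&(g<70)&(r>25)&(b<60)).astype(np.uint8)
    m=cv2.morphologyEx(m,cv2.MORPH_CLOSE,np.ones((3,3)))
    k,l,s,c=cv2.connectedComponentsWithStats(m)
    for i in range(1,k):
        if s[i,4]>60:
            p=p2w(d,*c[i],z)
            if .35<p[0]<.75 and -.45<p[1]<.3: print(n,c[i].round(0),s[i,4],p[:2].round(4))
E
python3 - <<'E'
from h import *
st();blobs('side1');blobs('side');blobs('scene1');blobs('scene');blobs('wrist')
E
```

```text
Traceback (most recent call last):
  File "h.py", line 16, in st
    o=observe();m=R.from_rotvec(o['ee_rot']).as_matrix();print('pos',o['position'].round(4),'close',np.arctan2(m[1,1],m[0,1]).round(3),'F',o['force'].round(1),'w',o['width'].round(3),'q',o['joints'].round(2),'t',o['clock'])
                                                                                                                                                                   ^^^^^^^^^^^^^^^^
AttributeError: 'float' object has no attribute 'round'
```

```bash
sed -i "s/o\['width'\].round(3)/round(o['width'],3)/" h.py
python3 - <<'E'
from h import *
st();blobs('side1');blobs('side');blobs('scene1');blobs('scene');blobs('wrist')
E
```

```text
pos [ 0.5707 -0.1571  0.1614] close -0.287 F [ 0.6 -0.4  0.4] w 0.704 q [-0.23  0.49  0.6   1.77 -0.32  0.99  0.2 ] t 17.4333
side1 [204. 161.] 441 [0.355  0.2971]
side1 [345. 232.] 372 [ 0.5696 -0.1591]
side1 [364. 257.] 434 [ 0.5671 -0.2503]
side1 [328. 275.] 459 [ 0.4649 -0.2531]
side1 [350. 301.] 413 [ 0.4702 -0.341 ]
side [204. 161.] 443 [0.355  0.2971]
side [345. 232.] 368 [ 0.5702 -0.1587]
side [302. 244.] 341 [ 0.455  -0.1387]
side [364. 257.] 439 [ 0.5673 -0.2503]
side [328. 275.] 462 [ 0.4649 -0.2532]
side [350. 302.] 435 [ 0.4693 -0.3412]
scene1 [277. 184.] 147 [ 0.4757 -0.3366]
scene1 [294. 194.] 195 [ 0.4717 -0.2489]
scene1 [272. 208.] 213 [ 0.5738 -0.2444]
scene1 [290. 221.] 234 [ 0.5758 -0.1532]
scene [295. 194.] 193 [ 0.4713 -0.2483]
scene [272. 208.] 216 [ 0.5738 -0.2449]
scene [320. 208.] 186 [ 0.4599 -0.1342]
scene [290. 221.] 234 [ 0.5757 -0.1533]
wrist [325. 196.] 2366 [ 0.572  -0.1607]
wrist [184. 211.] 2190 [ 0.4498 -0.1387]
wrist [357. 264.] 270 [ 0.5826 -0.2301]
wrist [335. 265.] 73 [ 0.5628 -0.2261]
wrist [184. 302.] 150 [ 0.4157 -0.2212]
wrist [462. 307.] 147 [ 0.6657 -0.3008]
wrist [255. 322.] 1195 [ 0.473  -0.2607]
wrist [351. 309.] 583 [ 0.5645 -0.2731]
wrist [532. 335.] 1527 [ 0.7248 -0.3504]
```

Call:
{"api": "drive_tool", "payload": {
  "steps": [
    [0.3,1.5,-2.5,-20,0],
    [0.3,0,0,-25,0],
    [0.3,0,0,-25,0],
    [0.3,0,0,-25,0],
    [0.3,0,0,-20,0],
    [0.3,0,0,-10,0],
    [0.3,0,0,-5,0],
    [0.3,0,0,0,0],
    [1,0,0,0,0],
    [1,0,0,0,0],
    [1,0,0,0,0],
    [1,0,0,0,0],
    [1,0,0,0,0],
    [1,0,0,0,0],
    [1,0,0,0,0],
    [1,0,0,0,0]
  ]
}}

```text
clock: 18.92
position: [0.574, -0.1608, 0.0337]
ee_rot: [2.513, 1.884, 0.002]
force: [-0.9, 1.0, 6.3]
width: 0.481
gripper_force: 11.8
```

```bash
python3 - <<'E'
from h import *
st();blobs('side')
E
```

```text
pos [ 0.574  -0.1608  0.0337] close -0.284 F [-0.9  1.   6.3] w 0.481 q [-0.15  0.65  0.49  1.86 -0.44  0.74  0.31] t 18.9167
side [204. 161.] 441 [0.355  0.2968]
side [346. 232.] 359 [ 0.5739 -0.1605]
side [302. 244.] 351 [ 0.4548 -0.1392]
side [364. 257.] 433 [ 0.5672 -0.2499]
side [328. 275.] 463 [ 0.4648 -0.2532]
side [350. 302.] 439 [ 0.4693 -0.3413]
```

Call:
{"api": "drive_tool", "payload": {
  "steps": [
    [1,0,0,10,0],
    [1,0,0,20,0],
    [1,0,0,30,0],
    [1,0,0,30,0],
    [1,0,0,30,0],
    [1,0,0,30,0],
    [1,0,0,30,0],
    [1,1.5,26,0,0.03],
    [1,1.5,31,0,0.03],
    [1,1.5,31,0,0.03],
    [1,1.5,31,0,0.03],
    [1,1.5,31,0,0.03],
    [1,1.5,31,0,0],
    [1,1.5,31,0,0],
    [1,1.5,31,0,0],
    [1,1.5,31,0,0],
    [1,1.5,31,0,0],
    [1,1,31,0,0],
    [1,1,30,0,0],
    [1,0,0,0,0]
  ]
}}

```text
clock: 20.63
position: [0.5893, 0.2138, 0.2127]
ee_rot: [-2.354, -2.076, -0.003]
force: [-0.8, 1.8, -1.5]
width: 0.48
gripper_force: 11.8
```

```bash
python3 - <<'E'
from h import *
st();blobs('side')
E
```

```text
pos [0.5893 0.2138 0.2127] close -0.125 F [-0.8  1.8 -1.5] w 0.48 q [-0.78  0.48  0.52  1.62 -0.26  1.12 -0.32] t 20.6333
side [204. 161.] 442 [0.3549 0.2963]
side [302. 244.] 341 [ 0.4546 -0.1383]
side [364. 257.] 427 [ 0.5674 -0.25  ]
side [328. 275.] 467 [ 0.4648 -0.2536]
side [350. 302.] 441 [ 0.4691 -0.3415]
```

Call:
{"api": "drive_tool", "payload": {
  "steps": [
    [1,1,-4,0,0],
    [1,1,-4,0,0],
    [1,0,0,-20,0],
    [1,0,0,-25,0],
    [1,0,0,-25,0],
    [1,0,0,-20,0],
    [1,0,0,-15,0],
    [1,0,0,-10,0],
    [1,0,0,-6,0],
    [1,0,0,0,0],
    [1,0,0,0,0]
  ]
}}

```text
clock: 21.6
position: [0.5931, 0.1967, 0.0924]
ee_rot: [2.366, 2.066, 0.001]
force: [-0.2, -0.1, -0.1]
width: 0.483
gripper_force: 11.8
```

```bash
python3 - <<'E'
from h import *
st()
E
```

```text
pos [0.5931 0.1967 0.0924] close -0.135 F [-0.2 -0.1 -0.1] w 0.483 q [-0.72  0.6   0.47  1.75 -0.34  0.88 -0.23] t 21.6
```

Call:
{"api": "drive_tool", "payload": {
  "steps": [
    [1,-1,6,0,0],
    [1,0,0,-3,0],
    [1,0,0,-2,0],
    [1,0,0,-1.5,0],
    [1,0,0,0,0],
    [1,0,0,0,0]
  ]
}}

```text
clock: 22.1
position: [0.5916, 0.2037, 0.0856]
ee_rot: [-2.365, -2.068, -0.001]
force: [-2.2, 2.1, 3.4]
width: 0.481
gripper_force: 11.8
```

```bash
python3 - <<'E'
from h import *
st()
E
```

```text
pos [0.5916 0.2037 0.0856] close -0.134 F [-2.2  2.1  3.4] w 0.481 q [-0.73  0.61  0.47  1.75 -0.35  0.86 -0.24] t 22.1
```

Call:
{"api": "drive_tool", "payload": {
  "steps": [
    [0.35,0,0,0,0],
    [0.35,0,0,0,0],
    [0.35,0,0,0,0],
    [0.35,0,0,10,0],
    [0.35,0,0,25,0],
    [0.35,0,0,35,0],
    [0.35,0,0,35,0],
    [0.35,0,0,35,0],
    [0.35,-1.5,-25,0,-0.02],
    [0.35,-1.5,-35,0,-0.02],
    [0.35,-1.5,-35,0,-0.02],
    [0.35,-1.5,-35,0,-0.02],
    [0.35,-1.5,-35,0,-0.02],
    [0.35,-1.5,-35,0,-0.02],
    [0.35,-1.5,-35,0,-0.02],
    [0.35,-1.5,-35,0,-0.03],
    [0.35,-1.5,-35,0,0],
    [0.35,-1.5,-35,0,0],
    [0.35,-2,-35,0,0],
    [0.35,-2,-35,-20,0]
  ]
}}

```text
clock: 23.77
position: [0.5741, -0.2097, 0.2089]
ee_rot: [2.528, 1.856, 0.007]
force: [1.7, -0.5, -0.2]
width: 0.651
gripper_force: 0.0
```

Call:
{"api": "drive_tool", "payload": {
  "steps": [
    [0.35,-1,-20,-20,0],
    [0.35,-1,-17,-20,0],
    [0.35,0,0,-20,0],
    [0.35,0,0,0,0],
    [0.35,0,0,0,0]
  ]
}}

```text
clock: 24.18
position: [0.5699, -0.2434, 0.145]
ee_rot: [-2.531, -1.858, 0.002]
force: [0.8, 0.4, -0.4]
width: 0.651
gripper_force: 0.0
```

```bash
python3 - <<'E'
from h import *
st();blobs('side');blobs('scene');blobs('wrist')
E
```

```text
pos [ 0.5699 -0.2434  0.145 ] close -0.305 F [ 0.8  0.4 -0.4] w 0.651 q [-0.08  0.55  0.6   1.72 -0.36  0.99  0.35] t 24.1833
side [286. 139.] 290 [0.617  0.2676]
side [204. 161.] 442 [0.3551 0.2971]
side [302. 244.] 344 [ 0.4552 -0.1391]
side [364. 257.] 431 [ 0.567 -0.25 ]
side [328. 275.] 468 [ 0.465  -0.2536]
side [350. 302.] 435 [ 0.4693 -0.3407]
scene [277. 184.] 156 [ 0.4754 -0.3368]
scene [294. 194.] 194 [ 0.4716 -0.2483]
scene [272. 208.] 212 [ 0.5738 -0.2446]
scene [320. 208.] 186 [ 0.4598 -0.1342]
scene [374. 273.] 215 [0.5498 0.1727]
wrist [127. 112.] 2967 [ 0.4487 -0.1332]
wrist [324. 208.] 2835 [ 0.5698 -0.2519]
wrist [203. 234.] 1153 [ 0.4662 -0.2426]
wrist [195. 307.] 140 [ 0.4325 -0.3049]
wrist [454. 304.] 102 [ 0.6536 -0.3703]
wrist [260. 322.] 1007 [ 0.4827 -0.3359]
wrist [520. 335.] 1410 [ 0.705  -0.4203]
```

Call:
{"api": "drive_tool", "payload": {
  "steps": [
    [0.35,0,-6,-15,0],
    [0.35,0,0,-25,0],
    [0.35,0,0,-25,0],
    [0.35,0,0,-25,0],
    [0.35,0,0,-15,0],
    [0.35,0,0,-8,0],
    [0.35,0,0,0,0],
    [1,0,0,0,0],
    [1,0,0,0,0],
    [1,0,0,0,0],
    [1,0,0,0,0],
    [1,0,0,0,0],
    [1,0,0,0,0],
    [1,0,0,0,0],
    [1,0,0,0,0]
  ]
}}

```text
clock: 25.58
position: [0.5715, -0.25, 0.0337]
ee_rot: [2.531, 1.858, 0.002]
force: [-1.0, 0.6, 7.8]
width: 0.49
gripper_force: 11.8
```

Call:
{"api": "drive_tool", "payload": {
  "steps": [
    [1,0,0,10,0],
    [1,0,0,20,0],
    [1,0,0,30,0],
    [1,0,0,30,0],
    [1,0,0,30,0],
    [1,0,0,30,0],
    [1,0,0,30,0],
    [1,1,26,0,0.03],
    [1,1,33,0,0.03],
    [1,1,33,0,0.03],
    [1,1,33,0,0.03],
    [1,1,33,0,0.03],
    [1,1,33,0,0.02],
    [1,1,33,0,0],
    [1,1,33,0,0],
    [1,1,33,0,0],
    [1,1,33,0,0],
    [1,1,33,0,0],
    [1,1,33,0,0],
    [1,0,0,0,0]
  ]
}}

```text
clock: 27.25
position: [0.5817, 0.1484, 0.2124]
ee_rot: [-2.353, -2.077, -0.004]
force: [-0.2, 0.7, -1.2]
width: 0.487
gripper_force: 11.8
```

```bash
python3 - <<'E'
from h import *
st();blobs('side')
E
```

```text
pos [0.5817 0.1484 0.2124] close -0.125 F [-0.2  0.7 -1.2] w 0.487 q [-0.71  0.44  0.54  1.69 -0.25  1.09 -0.22] t 27.25
side [204. 161.] 443 [0.3553 0.2971]
side [302. 244.] 348 [ 0.455  -0.1391]
side [328. 275.] 452 [ 0.4645 -0.2527]
side [350. 302.] 430 [ 0.4696 -0.3415]
```

Call:
{"api": "drive_tool", "payload": {
  "steps": [
    [1,0,0,0,0],
    [1,0,0,-20,0],
    [1,0,0,-25,0],
    [1,0,0,-25,0],
    [1,0,0,-20,0],
    [1,0,0,-15,0],
    [1,0,0,-10,0],
    [1,0,0,-5,0],
    [1,0,0,0,0],
    [1,0,0,0,0]
  ]
}}

```text
clock: 28.13
position: [0.5831, 0.1388, 0.093]
ee_rot: [2.366, 2.066, 0.001]
force: [0.2, -0.3, -0.4]
width: 0.487
gripper_force: 11.8
```

```bash
python3 - <<'E'
from h import *
st()
E
```

```text
pos [0.5831 0.1388 0.093 ] close -0.135 F [ 0.2 -0.3 -0.4] w 0.487 q [-0.65  0.57  0.48  1.81 -0.34  0.84 -0.14] t 28.1333
```

Call:
{"api": "drive_tool", "payload": {
  "steps": [
    [1,0,0,-4,0],
    [1,0,0,-2,0],
    [1,0,0,-1,0],
    [1,0,0,0,0],
    [1,0,0,0,0],
    [0.35,0,0,0,0],
    [0.35,0,0,0,0],
    [0.35,0,0,0,0],
    [0.35,0,0,10,0],
    [0.35,0,0,25,0],
    [0.35,0,0,35,0],
    [0.35,0,0,35,0],
    [0.35,0,0,35,0],
    [0.35,-9,-30,0,0],
    [0.35,-9,-30,0,0.01],
    [0.35,-9,-30,0,0.01],
    [0.35,-9,-30,0,0.01],
    [0.35,-9,-30,0,0.01],
    [0.35,-9,-30,0,0.01],
    [0.35,-9,-30,0,0.01]
  ]
}}

```text
clock: 29.8
position: [0.5189, -0.0722, 0.226]
ee_rot: [2.302, 2.138, 0.001]
force: [0.4, 0.4, -0.5]
width: 0.648
gripper_force: 0.0
```

Call:
{"api": "drive_tool", "payload": {
  "steps": [
    [0.35,-9,-30,0,0],
    [0.35,-9,-30,0,0],
    [0.35,-9,-30,0,0],
    [0.35,-9,-30,0,0],
    [0.35,-9,-30,-20,0],
    [0.35,-6,-30,-20,0],
    [0.35,0,0,-20,0],
    [0.35,0,0,-20,0],
    [0.35,0,0,0,0],
    [0.35,0,0,0,0],
    [0.35,0,0,0,0]
  ]
}}

```text
clock: 30.72
position: [0.4692, -0.2508, 0.1465]
ee_rot: [2.301, 2.137, 0.001]
force: [0.1, -0.3, -0.9]
width: 0.652
gripper_force: 0.0
```

```bash
python3 - <<'E'
from h import *
st();blobs('side');blobs('scene');snap('wrist','w7');blobs('w7')
E
```

```text
pos [ 0.4692 -0.2508  0.1465] close -0.074 F [ 0.1 -0.3 -0.9] w 0.652 q [-0.07  0.41  0.62  1.94 -0.31  0.89  0.64] t 30.7167
side [290. 146.] 533 [0.6123 0.2297]
side [204. 161.] 437 [0.3552 0.2971]
side [303. 248.] 206 [ 0.4506 -0.1508]
side [328. 275.] 470 [ 0.4647 -0.2533]
side [350. 302.] 442 [ 0.4693 -0.3412]
scene [277. 184.] 150 [ 0.476  -0.3366]
scene [295. 194.] 187 [ 0.4716 -0.248 ]
scene [320. 208.] 182 [ 0.4595 -0.1341]
scene [365. 266.] 577 [0.5481 0.138 ]
w7 [294.  46.] 439 [ 0.4572 -0.1346]
w7 [292.  47.] 197 [ 0.4556 -0.1352]
w7 [321. 204.] 2811 [ 0.4677 -0.2553]
w7 [453. 307.] 125 [ 0.5776 -0.3594]
w7 [334. 314.] 1094 [ 0.4716 -0.3587]
w7 [521. 335.] 1566 [ 0.6409 -0.3928]
w7 [262. 337.] 63 [ 0.4047 -0.3775]
w7 [418. 337.] 102 [ 0.5469 -0.3883]
```

Call:
{"api": "drive_tool", "payload": {
  "steps": [
    [0.35,0,-1,-15,0],
    [0.35,0,0,-25,0],
    [0.35,0,0,-25,0],
    [0.35,0,0,-25,0],
    [0.35,0,0,-15,0],
    [0.35,0,0,-9,0],
    [0.35,0,0,0,0],
    [1,0,0,0,0],
    [1,0,0,0,0],
    [1,0,0,0,0],
    [1,0,0,0,0],
    [1,0,0,0,0],
    [1,0,0,0,0],
    [1,0,0,0,0],
    [1,0,0,0,0]
  ]
}}

```text
clock: 32.12
position: [0.4693, -0.252, 0.0324]
ee_rot: [2.301, 2.136, 0.002]
force: [-0.7, -0.1, 8.1]
width: 0.479
gripper_force: 11.9
```

Call:
{"api": "drive_tool", "payload": {
  "steps": [
    [1,0,0,10,0],
    [1,0,0,20,0],
    [1,0,0,30,0],
    [1,0,0,30,0],
    [1,0,0,30,0],
    [1,0,0,30,0],
    [1,0,0,30,0],
    [1,9,20,0,-0.02],
    [1,9,30,0,-0.02],
    [1,9,30,0,-0.02],
    [1,9,30,0,0],
    [1,9,30,0,0],
    [1,9,30,0,0],
    [1,9,30,0,0],
    [1,9,30,0,0],
    [1,9,30,0,0],
    [1,9,30,0,0],
    [1,9,25,0,0],
    [1,5,13,0,0],
    [1,0,0,0,0],
    [1,0,0,0,0]
  ]
}}

```text
invalid input
```

```bash
python3 - <<'E'
from h import *
st();blobs('side')
E
```

```text
pos [ 0.4693 -0.252   0.0324] close -0.074 F [-0.7 -0.1  8.1] w 0.479 q [ 0.03  0.58  0.5   2.03 -0.45  0.65  0.76] t 32.1167
side [204. 161.] 441 [0.3549 0.2967]
side [299. 239.] 123 [ 0.456  -0.1205]
side [331. 276.] 366 [ 0.4688 -0.2597]
side [350. 302.] 437 [ 0.4694 -0.3412]
```

Call:
{"api": "drive_tool", "payload": {
  "steps": [
    [1,0,0,10,0],
    [1,0,0,20,0],
    [1,0,0,30,0],
    [1,0,0,30,0],
    [1,0,0,30,0],
    [1,0,0,30,0],
    [1,0,0,30,0],
    [1,9,20,0,-0.02],
    [1,9,30,0,-0.02],
    [1,9,30,0,-0.02],
    [1,9,30,0,0],
    [1,9,30,0,0],
    [1,9,30,0,0],
    [1,9,30,0,0],
    [1,9,30,0,0],
    [1,9,30,0,0],
    [1,9,30,0,0],
    [1,9,25,0,0],
    [1,5,13,0,0],
    [1,0,0,0,0]
  ]
}}

```text
clock: 33.83
position: [0.5731, 0.0802, 0.2115]
ee_rot: [-2.36, -2.073, -0.001]
force: [0.0, -0.8, -1.3]
width: 0.479
gripper_force: 11.9
```

Call:
{"api": "drive_tool", "payload": {
  "steps": [
    [1,0,0,0,0],
    [1,0,0,-20,0],
    [1,0,0,-25,0],
    [1,0,0,0,0]
  ]
}}

```text
clock: 34.17
position: [0.5697, 0.074, 0.1632]
ee_rot: [-2.366, -2.063, 0.009]
force: [-1.5, -0.2, -1.5]
width: 0.479
gripper_force: 11.9
```

```bash
python3 - <<'E'
from h import *
st();blobs('side')
E
```

```text
pos [0.5697 0.074  0.1632] close -0.137 F [-1.5 -0.2 -1.5] w 0.479 q [-0.63  0.45  0.57  1.81 -0.29  0.97 -0.07] t 34.1667
side [295. 146.] 574 [0.6248 0.219 ]
side [204. 161.] 443 [0.3552 0.2974]
side [302. 244.] 335 [ 0.4553 -0.1382]
side [350. 302.] 444 [ 0.469  -0.3414]
```

Call:
{"api": "drive_tool", "payload": {
  "steps": [
    [1,2,2,-15,0],
    [1,0,0,-20,0],
    [1,0,0,-15,0],
    [1,0,0,-12,0],
    [1,0,0,-8,0],
    [1,0,0,0,0],
    [1,0,0,0,0],
    [1,0,0,0,0]
  ]
}}

```text
clock: 34.88
position: [0.5752, 0.0781, 0.0973]
ee_rot: [2.365, 2.067, 0.002]
force: [-0.4, 0.0, -1.1]
width: 0.483
gripper_force: 11.9
```

```bash
python3 - <<'E'
from h import *
st()
E
```

```text
pos [0.5752 0.0781 0.0973] close -0.134 F [-0.4  0.  -1.1] w 0.483 q [-0.59  0.54  0.52  1.86 -0.35  0.83 -0.02] t 34.8833
```

Call:
{"api": "drive_tool", "payload": {
  "steps": [
    [1,0,0,-6,0],
    [1,0,0,-4,0],
    [1,0,0,-2,0],
    [1,0,0,-1,0],
    [1,0,0,0,0],
    [1,0,0,0,0],
    [0.35,0,0,0,0],
    [0.35,0,0,0,0],
    [0.35,0,0,0,0],
    [0.35,0,0,10,0],
    [0.35,0,0,25,0],
    [0.35,0,0,35,0],
    [0.35,0,0,35,0],
    [0.35,0,0,35,0],
    [0.35,0,-10,35,0],
    [0.35,0,-15,25,0],
    [0.35,0,0,0,0],
    [0.35,0,0,0,0]
  ]
}}

```text
clock: 36.38
position: [0.5753, 0.0522, 0.2854]
ee_rot: [2.366, 2.064, 0.005]
force: [-0.4, 0.2, -0.1]
width: 0.649
gripper_force: 0.0
```

```bash
python3 - <<'E'
from h import *
st();snap('wrist','w8')
E
```

```text
pos [0.5753 0.0522 0.2854] close -0.136 F [-0.4  0.2 -0.1] w 0.649 q [-0.64  0.34  0.63  1.64 -0.21  1.22 -0.1 ] t 36.3833
```

View pics/w8.png

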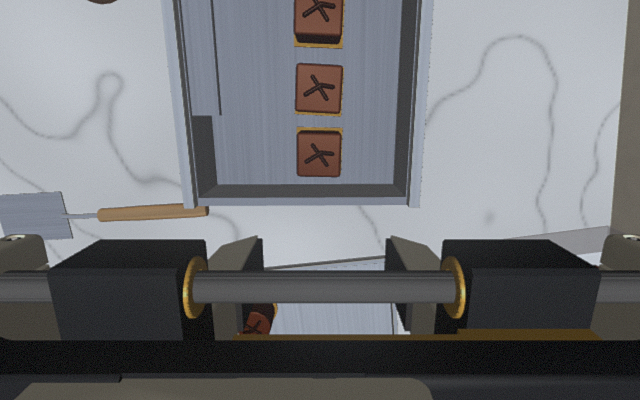

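The wrist view shows all three squares upright in the well, at about (319,12), (319,90) and (319,155). Next I'll go back to the handle.

Call:
{"api": "drive_tool", "payload": {
  "steps": [
    [0.5,3,17,0,-0.12],
    [0.5,3,17,0,-0.12],
    [0.5,3,17,0,-0.12],
    [0.5,3,17,0,-0.12],
    [0.5,3,17,0,-0.12],
    [0.5,3,17,0,-0.12],
    [0.5,3,17,0,-0.12],
    [0.5,3,17,0,-0.12],
    [0.5,3,17,0,-0.12],
    [0.5,3,17,-10,-0.12],
    [0.5,3,17,-20,-0.12],
    [0.5,3,17,-20,-0.12],
    [0.5,1,20,-20,-0.13],
    [0.5,0,0,0,0],
    [0.5,0,0,0,0],
    [0.5,0,0,0,0]
  ]
}}

```text
clock: 37.77
position: [0.6111, 0.2768, 0.2125]
ee_rot: [3.134, -0.198, -0.002]
force: [0.0, -0.6, 0.4]
width: 0.499
gripper_force: 0.0
```

```bash
python3 - <<'E'
from h import *
st();blobs('side')
E
```

```text
pos [0.6111 0.2768 0.2125] close -1.697 F [ 0.  -0.6  0.4] w 0.499 q [-1.04  0.66  0.93  1.51 -0.54  1.24 -1.73] t 37.7667
side [292. 148.] 623 [0.6121 0.2185]
side [204. 161.] 437 [0.3547 0.2971]
side [302. 244.] 344 [ 0.4553 -0.1389]
side [350. 302.] 441 [ 0.4692 -0.3414]
```

Lower, grip, and slide the lid shut.

Call:
{"api": "drive_tool", "payload": {
  "steps": [
    [0.5,0.5,0.5,-20,0],
    [0.5,0,0,-20,0],
    [0.5,0,0,-20,0],
    [0.5,0,0,-9,0],
    [0.5,0,0,0,0],
    [1,0,0,0,0],
    [1,0,0,0,0],
    [1,0,0,0,0],
    [1,0,0,0,0],
    [1,0,0,0,0],
    [1,0,0,0,0],
    [1,0,0,0,0]
  ],
  "grip_force": 20
}}

```text
clock: 38.82
position: [0.6121, 0.2772, 0.1447]
ee_rot: [3.135, -0.202, 0.0]
force: [-1.3, -1.1, 3.9]
width: 0.107
gripper_force: 20.0
```

Call:
{"api": "drive_tool", "payload": {
  "steps": [
    [1,-1,-8,0,0],
    [1,-2,-15,0,0],
    [1,-2,-15,0,0],
    [1,-2,-15,0,0],
    [1,-2,-15,0,0],
    [1,-2,-15,0,0],
    [1,-2,-15,0,0],
    [1,-2,-15,0,0],
    [1,-2,-15,0,0],
    [1,-2,-15,0,0],
    [1,-2,-15,0,0],
    [1,-2,-15,0,0],
    [1,-2,-15,0,0],
    [1,-2,-10,0,0],
    [1,-1,-6,0,0],
    [1,0,0,0,0],
    [1,0,0,0,0]
  ]
}}

```text
clock: 40.23
position: [0.585, 0.0741, 0.1446]
ee_rot: [-3.134, 0.201, -0.004]
force: [5.9, 4.6, 2.4]
width: 0.108
gripper_force: 20.0
```

```bash
python3 - <<'E'
from h import *
st();blobs('side')
E
```

```text
pos [0.585  0.0741 0.1446] close -1.699 F [5.9 4.6 2.4] w 0.108 q [-0.81  0.59  0.9   1.81 -0.54  1.01 -1.39] t 40.2333
side [204. 161.] 439 [0.3551 0.2972]
side [302. 244.] 357 [ 0.4548 -0.1389]
side [350. 302.] 414 [ 0.4702 -0.3412]
```

Call:
{"api": "drive_tool", "payload": {
  "steps": [
    [1,-1,-4,0,0],
    [1,0,-3,0,0],
    [1,0,0,0,0],
    [1,0,0,0,0]
  ]
}}

```text
clock: 40.62
position: [0.585, 0.074, 0.1445]
ee_rot: [-3.127, 0.191, -0.005]
force: [8.3, 23.1, 2.5]
width: 0.102
gripper_force: 20.0
```

Call:
{"api": "drive_tool", "payload": {
  "steps": [
    [0.5,0,0,0,0],
    [0.5,0,0,0,0],
    [0.5,0,0,0,0],
    [0.5,0,0,20,0],
    [0.5,0,0,20,0],
    [0.5,0,0,20,0],
    [0.5,-25,7,0,0],
    [0.5,-27,7,0,-0.02],
    [0.5,-27,7,0,-0.03],
    [0.5,-27,7,0,0],
    [0.5,0,0,0,0],
    [0.5,0,0,0,0],
    [0.5,0,0,0,0]
  ]
}}

```text
clock: 41.7
position: [0.477, 0.0942, 0.2042]
ee_rot: [3.129, -0.28, -0.0]
force: [0.3, -0.9, 0.1]
width: 0.499
gripper_force: 0.0
```

```bash
python3 - <<'E'
from h import *
st()
E
```

```text
pos [0.477  0.0942 0.2042] close -1.749 F [ 0.3 -0.9  0.1] w 0.499 q [-1.12  0.35  1.08  1.99 -0.37  1.01 -1.62] t 41.7
```

Call:
{"api": "drive_tool", "payload": {
  "steps": [
    [0.5,0.5,3.5,-15,0],
    [0.5,0,0,-20,0],
    [0.5,0,0,-20,0],
    [0.5,0,0,-10,0],
    [0.5,0,0,-4,0],
    [0.5,0,0,0,0],
    [0.5,0,0,0,0],
    [1,0,0,0,0],
    [1,0,0,0,0],
    [1,0,0,0,0],
    [1,0,0,0,0],
    [1,0,0,0,0]
  ]
}}

```text
clock: 42.7
position: [0.4777, 0.0985, 0.1355]
ee_rot: [-3.129, 0.279, -0.001]
force: [-0.5, -0.3, 0.3]
width: 0.187
gripper_force: 0.0
```

Call:
{"api": "drive_tool", "payload": {
  "steps": [
    [1,0,0,0,0.1],
    [1,0,0,0,0.1],
    [1,0,0,0,0.1],
    [1,0,0,0,0.1],
    [1,0,0,0,0.1],
    [1,0,0,0,0.1],
    [1,0,0,0,0.1],
    [1,0,0,0,0.1],
    [1,0,0,0,0.1],
    [1,0,0,0,0.1],
    [1,0,0,0,0.1],
    [1,0,0,0,0.1],
    [1,0,0,0,0.1],
    [1,0,0,0,0.1],
    [1,0,0,0,0.1],
    [1,0,0,0,0.1],
    [1,0,0,0,0.06],
    [1,0,0,0,0],
    [1,0,0,0,0]
  ]
}}

```text
clock: 44.28
position: [0.4763, 0.0989, 0.1353]
ee_rot: [-2.316, -2.119, 0.001]
force: [-5.5, 2.9, 5.0]
width: 0.109
gripper_force: 21.5
```

```bash
python3 - <<'E'
from h import *
st();print(observe()['ft_torque'])
E
```

```text
pos [0.4763 0.0989 0.1353] close -0.089 F [-5.5  2.9  5. ] w 0.109 q [-0.71  0.34  0.51  2.05 -0.23  0.81 -0.15] t 44.2833
[ 0.49367049  1.17830213 -0.26277755]
```

Call:
{"api": "drive_tool", "payload": {
  "steps": [
    [0.5,0,0,0,0],
    [0.5,0,0,0,0],
    [0.5,0,0,0,0],
    [0.5,0,0,15,0],
    [0.5,0,0,25,0],
    [0.5,0,0,30,0],
    [0.5,0,0,30,0],
    [0.5,0,-20,30,0],
    [0.5,20,-20,30,0],
    [0.5,20,0,0,0],
    [0.5,0,0,0,0],
    [0.5,0,0,0,0]
  ]
}}

```text
clock: 45.28
position: [0.5181, 0.0579, 0.2952]
ee_rot: [2.319, 2.119, -0.0]
force: [-0.4, -0.1, -0.4]
width: 0.502
gripper_force: 0.0
```

```bash
python3 - <<'E'
from h import *
st();snap('wrist','w9');blobs('side')
a=cv2.imread('pics/w9.png')[:400,:];s=get_image('scene')['image'][150:380,215:535,::-1]
cv2.imwrite('pics/f.png',np.vstack([cv2.resize(a,(480,300)),cv2.resize(s,(417,300)) if 0 else cv2.copyMakeBorder(cv2.resize(s,(417,300)),0,0,0,63,0)]))
E
```

```text
pos [0.5181 0.0579 0.2952] close -0.09 F [-0.4 -0.1 -0.4] w 0.502 q [-0.7   0.22  0.6   1.75 -0.13  1.21 -0.15] t 45.2833
side [204. 161.] 443 [0.3551 0.2967]
side [302. 244.] 347 [ 0.4545 -0.1388]
side [350. 302.] 420 [ 0.4699 -0.3412]
```

View pics/f.png

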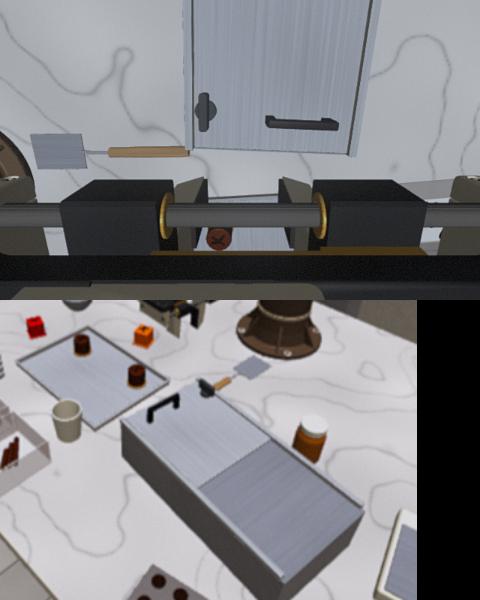

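The last view shows the lid shut, the wing along the well's y, both rounds upright on the pan, and the jar and cup standing.

```bash
python3 -c "
from cell import arm;print(arm.sign_off())"
```

```text
the job is handed in; nothing more can be done
None
```

I handed the job in at about 45 s on the robot's clock: all three square cakes are upright in the well, both rounds stand on the pan, the jar and cup are standing, and the lid is shut with the wing knob turned back until it met resistance at its locked position; the hand-in call gave no verdict.

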